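Clear the bay and present the small pedal over it

ROBOT

A 6-joint arm with a two-finger parallel gripper is mounted at the origin on the work surface. World frame = base frame: x ahead of the robot, y to its left, z up, the work surface at z = 0. Lengths are in m, angles in rad, forces in N, time in s.
With the tool pointing down it reaches from about 0.275 to 0.85 m from the base axis. Payload 19 kg.
Tool frame: the origin (TCP) lies on the front face of the gripper's body, between the roots of the fingers; the fingertips stand 73 mm ahead of it and the grasp point (between the pads) lies 54 mm ahead of it; z points along the fingers, y is the direction in which the jaws open and shut (so a half turn about z gives the same grasp; the last joint's range is limited). The gripper opens to 85 mm and grips with 20 to 120 N. Pads are 22 mm wide; open, the fingers measure 114 mm over their backs; the gripper's body (76 mm by 85 mm) begins 54 mm behind the grasp point. The pads swing forward as they close: fully open they stand 13 mm farther back than shut.
Start: joints at [1.018, 0.15, 1.437, -0, 1.554, -0.134], TCP at [0.234, 0.525, 0.304] pointing down, gripper open.
Joint ranges: [-2.8, 2.8], [-0.68, 2.1], [0.12, 2.68], [-1.39, 4.53], [0.16, 2.79], [-2.81, 2.81]. Speed limits (rad/s): [1.89, 1.89, 2.22, 3.01, 3.01, 3.01].

INTERFACE

Orientations are given as a unit quaternion [w, x, y, z].
In Python, from plant import ctrl gives the robot as it stands. Calls block until the motion is done:
- ctrl.move_ptp(position, orientation): joint-space move of the TCP to a pose.
- ctrl.move_linear(position, v=0.15, rot=None, force_limit=None): straight line of the TCP; rot=None keeps the orientation; v is the mean speed in m/s. With force_limit (N) it stops when the force on the tool has changed by that much, and returns True; else False.
- ctrl.set_joints(angles): joint-space move.
- ctrl.command_gripper(opening, newtons=None): opening from 0.0 (shut) to 1.0 (fully open); newtons is the grip in N (None keeps the last); returns when the fingers have stopped.
- ctrl.wait(seconds).
- ctrl.inverse_kinematics(position, orientation): joint angles nearest the present ones, or None.
- ctrl.sense(): the state.
- ctrl.grab_frame(name): name is "scene" or "top" or "wrist"; returns (picture, depth): 384x512x3 uint8, red, green, blue; 384x512 float32, m along the optical axis (not along the pixel's ray), 0 where there is no reading.
- ctrl.camera_model(name): a dict with "intrinsics" (3x3 intrinsics, pixels), "cam_to_world" (4x4, takes a point from camera to world coordinates). Camera axes: x right, y down, z forward; pixel columns grow to the right and rows downward; lengths in m; the calibration is good to about 2 mm. A picture is of the moment at which its call begins: read the wrist's pose just before it. camera_model takes no time and is no camera call; for the wrist camera it gives the pose at the moment of the call.
A pose or a line that the arm cannot do raises ctrl.Unreachable and nothing moves.
- ctrl.finish_job(): hands the job in, once; it reports no verdict.
The state is a dict: "time_s": time; "qpos": joint angles; "joint_vel": joint speeds; "joint_efforts": joint torques, N m; "tool_pos": TCP position; "orientation": TCP orientation; "ft_force": force on the tool from outside, world axes, zero at the start; "moment": the same for the moment, N m; "width": opening from 0.0 (shut) to 1.0 (fully open).
Only numpy, scipy, OpenCV 4.12 (cv2) and the standard library are available. Lean on these libraries where they do the work, as an engineer would, in place of code of your own. Each camera call takes 0.05 s, during which the arm holds its last target. There are 200 camera calls.

TASK

Clear the empty bay of the pedal board by taking the U-shaped aluminium guard out of it and hanging it over the steel rail, one leg on each side, and let go. Then draw the small pedal out of its sloping cradle, turn it level with its knob and footswitch facing up, and hold it centred over the bay, lengthwise the same way as the two fixed pedals and at least 10 cm above the bench; finish there, still holding it. Leave the tweezers where they lie and the pick box shut.

Things in the scene. Friction and masses are not known exactly. Their poses are not given: they have to be found in the camera images.
- board: matte black pedal board frame, 150 (x) by 310 (y) mm, fixed; origin at the centre of its underside. Two flat rails run along y, tops 30 mm above the bench, 20 mm apart. Two full-size pedals (112 along x, 66 along y) are fixed at y = +116 and -116 mm, 66 mm high over the bench, their knobs 78 mm. Between them is the empty bay, 166 mm wide, where the guard stands at the start
- bay (a point): centre of the empty bay, level with the tops of the board's rails (30 mm above the bench); axes as the board's, x along the length of the fixed pedals
- guard: loose guard of 4 mm bent aluminium, an upside-down U standing on its legs in the bay, about 0.11 kg: 56 mm long (x, over the legs' outsides), 40 mm wide (y), 80 mm high; 48 mm clear between the legs, 76 mm clear under the web; open towards +y and -y. Origin at the centre of its underside, level with the feet. x is within 0.25 rad of the board's x
- guard_mid (a point): centre of the guard, 40 mm above its feet and below its top; axes as the guard's: x from leg to leg, z up
- rail: steel rail stand, fixed: a horizontal round bar along y, 12 mm thick, 160 mm long, its axis 150 mm above the bench, on a post at either end. Origin on the bench under its middle. The rail stands on one side of the board and the cradle on the other; which is left or right changes
- rail_mid (a point): middle of the bar, on its axis; y runs along the bar, z up. The guard hangs with its web on the bar and guard x across the bar: its centre is then 30 mm below this point
- cradle: fixed plywood cradle, base 130 (x) by 85 (y) mm, pocket in the plane y = 0, sloping 50 degrees down towards its +x. Origin on the bench. The pedal lies on the sloping plate (36 mm wide); its lower 34 mm stand between cheeks (2.5 mm clear each side, 59 mm over all) with lips over its face. Its upper 60 mm are bare at the sides. Drawn 45 mm up the slope (towards -x) it is free
- pedal: loose small pedal, 94 mm long (x), 44 wide (y), body 34 thick (z), 0.23 kg; on its face (+z) an 18 mm round knob, 11 mm proud, at x = -26 mm, and a footswitch, 9 mm proud, at x = +25 mm. Origin at the centre of its underside. In the cradle it is pitched +50 degrees: knob end (-x) up and towards the robot, footswitch end in the pocket, face up and away from the robot, y level
- pedal_mid (a point): centre of the pedal's body, 17 mm above its underside; axes as the pedal's. It is about 73 mm above the bench in the cradle
- tweezer_mid (a point): middle of the stainless tweezers, 124 mm long, 10 mm high, lying loose on the bench beyond the board; not to be moved
- picklid (a joint): flip-top lid of the transparent pick box (70 by 100 by 28 mm, fixed, beyond the board); rad, 0 is shut; not to be opened

How it is judged:
By the outcome, as a careful person would: the job done as asked, in the order asked, and still so for the second after the job is handed in, while the arm keeps its last pose, push and grip.
It also fails if it takes over 53 s, if anything falls off the work surface, if the arm or the gripper's body presses on something with over 40 N, if the wrist force passes 120 N, or if a joint passes its speed limit or range.

## Working session

There is one attempt and no reset: what is moved stays moved. The work goes in short steps, each a Python script; the robot and the scene stay as the last script left them, time stands still between calls to the robot, and variables do not carry over. Pictures are saved under pics/ and viewed, about 8 in all and at most 12, crops included, and the job is handed in when it is done.

```bash
ls; mkdir -p pics; python3 - <<'E'
from plant import ctrl
import cv2,numpy as np
for n in("top","scene"):
    p,d=ctrl.grab_frame(n); m=ctrl.camera_model(n)
    np.savez(f"pics/{n}.npz",p=p,d=d,K=m["intrinsics"],T=m["cam_to_world"])
    cv2.imwrite(f"pics/{n}.png",cv2.resize(p[:,:,::-1],(800,600),interpolation=cv2.INTER_CUBIC))
    print(n,np.round(m["cam_to_world"],3).tolist(),np.round(m["intrinsics"],1).tolist())
E
```

```text
pics
top [[0.003, -0.976, 0.216, 0.432], [-1.0, -0.003, 0.003, -0.017], [-0.002, -0.216, -0.976, 0.977], [0.0, 0.0, 0.0, 1.0]] [[384.8, 0.0, 249.1], [0.0, 384.8, 195.3], [0.0, 0.0, 1.0]]
scene [[-0.339, 0.778, -0.529, 1.265], [0.941, 0.272, -0.201, 0.239], [-0.012, -0.566, -0.824, 1.116], [0.0, 0.0, 0.0, 1.0]] [[480.4, 0.0, 245.7], [0.0, 480.4, 188.0], [0.0, 0.0, 1.0]]
```

View pics/top.png

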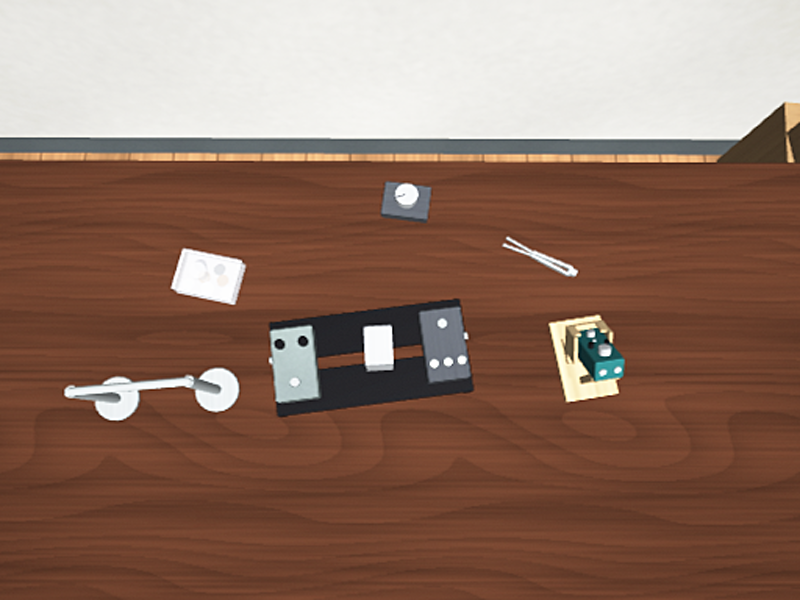

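View pics/scene.png

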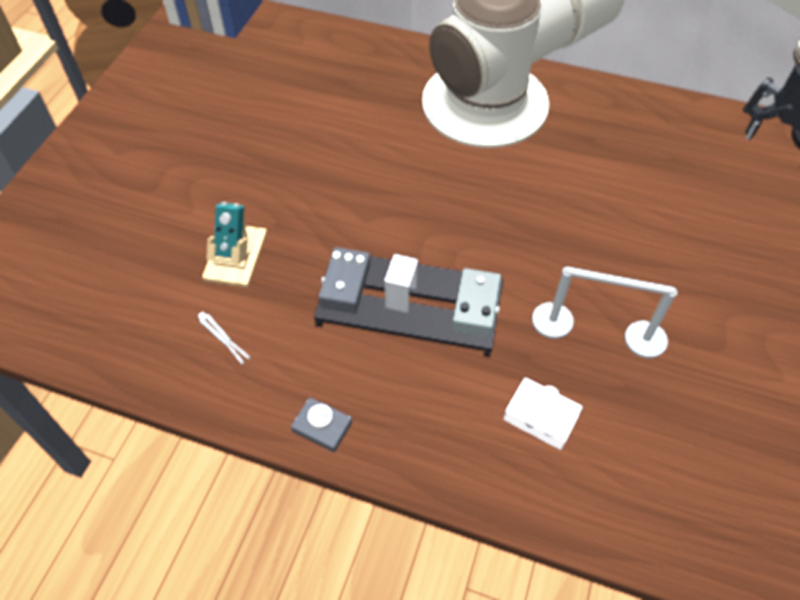

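The top view (up = +x, left = +y) shows the rail on the left (bar 70,391 to 190,381), the board in the middle with the guard's web at about (379,345), and the cradle with the teal pedal at about (595,355) on the right. The scene view agrees. Next I'll measure from depth.

```bash
cat > h.py <<'E'
import numpy as np,cv2
def cloud(p,d,K,T):
    v,u=np.mgrid[:d.shape[0],:d.shape[1]]
    P=np.stack([(u-K[0,2])*d/K[0,0],(v-K[1,2])*d/K[1,1],d],-1)@T[:3,:3].T+T[:3,3]
    P[d<=0]=np.nan
    return P
def load(n):
    f=np.load(f"pics/{n}.npz"); return f["p"],cloud(f["p"],f["d"],f["K"],f["T"])
def rect(Q):
    (c,s,a)=cv2.minAreaRect((Q[:,:2]*1000).astype(np.float32)); return np.round(c,1),np.round(s,1),round(a,1)
E
python3 - <<'E'
from h import *
for n in("top","scene"):
    p,P=load(n); x,y,z=P[...,0],P[...,1],P[...,2]
    hsv=cv2.cvtColor(p,cv2.COLOR_RGB2HSV)
    print(n)
    def rep(s,m):
        Q=P[m]
        if len(Q)<5: print(s,len(Q)); return
        print(s,len(Q),rect(Q),"z",np.round(np.nanpercentile(Q[:,2],[5,50,95]),4))
    B=(x>.25)&(x<.55)
    g=B&(abs(y-.02)<.06)&(z>.09); rep("guard",g)
    zz=np.nanmax(np.where(B&(abs(y-.02)<.06),z,0)); print("gmax",zz)
    r=(x>.2)&(x<.6)&(y>.2)&(y<.6)&(z>.14)&(z<.165); rep("bar",r)
    if r.sum()>5:
        Q=P[r]; print(cv2.fitLine(Q.astype(np.float32),cv2.DIST_HUBER,0,.01,.01).ravel().round(4))
    for s,m in(("ped+",(y>.07)&(y<.2)),("ped-",(y<-.03)&(y>-.17))): rep(s,B&m&(abs(z-.066)<.006))
    black=hsv[...,2]<70
    rep("board",B&(y>-.2)&(y<.25)&black&(abs(z-.03)<.006))
    rep("cradle base",(hsv[...,0]>12)&(hsv[...,0]<35)&(hsv[...,1]>40)&(hsv[...,2]>120)&(x<.6)&(x>.2)&(y<-.2)&(y>-.5)&(z<.025)&(z>.003))
    t=(hsv[...,0]>75)&(hsv[...,0]<100)&(hsv[...,1]>80)&(x<.6)&(y<-.2)&(y>-.5); rep("pedal",t)
    Q=P[t]
    # planes by RANSAC
    rng=np.random.default_rng(0)
    for k in range(3):
        best=None
        for i in range(400):
            a=Q[rng.choice(len(Q),3,False)]; nn=np.cross(a[1]-a[0],a[2]-a[0]); l=np.linalg.norm(nn)
            if l<1e-6: continue
            nn/=l; e=abs((Q-a[0])@nn)<.0015
            if best is None or e.sum()>best.sum(): best=e
        c=Q[best].mean(0); nn=np.linalg.svd(Q[best]-c)[2][2]; nn*=np.sign(nn[2]); print("plane",best.sum(),c.round(4),nn.round(3))
        Q=Q[~best]
        if len(Q)<40: break
E
```

```text
top
guard 120 (array([543.1,   0.7]), array([13.7, 38.9]), 1.8) z [0.0996 0.1088 0.1111]
gmax 0.11279230286249164
bar 483 (array([499.8, 341.1]), array([ 15.7, 175.5]), 4.7) z [0.1478 0.1532 0.1563]
[-0.0917  0.9958  0.0027  0.5     0.3398  0.1528]
ped+ 694 (array([520.2, 127.7]), array([64.4, 66.2]), 6.9) z [0.0616 0.0644 0.0673]
ped- 312 (array([ 532.9, -104.3]), array([66.7, 33.4]), 90.0) z [0.0618 0.0642 0.0676]
board 2101 (array([517.1,  11.3]), array([ 65.1, 307.6]), 7.6) z [0.0258 0.0285 0.0313]
cradle base 441 (array([ 550.4, -329.6]), array([110.1,  86.7]), 9.1) z [0.0066 0.0105 0.0159]
pedal 541 (array([ 558.3, -326.9]), array([82.2, 43.7]), 9.0) z [0.0614 0.1    0.1166]
plane 231 [ 0.564  -0.3238  0.0899] [0.746 0.148 0.649]
plane 128 [ 0.5443 -0.3085  0.087 ] [-0.165  0.986  0.017]
plane 103 [ 0.5298 -0.3344  0.1081] [-0.643 -0.133  0.754]
scene
guard 79 (array([542.1,   1.7]), array([17.1, 39.8]), 4.8) z [0.1064 0.1105 0.1128]
gmax 0.11367668809536635
bar 388 (array([499.2, 342.9]), array([ 17.7, 175.4]), 6.0) z [0.1449 0.1537 0.158 ]
[-0.0863  0.9963  0.0034  0.5     0.3468  0.1535]
ped+ 445 (array([519.2, 128.9]), array([68. , 65.6]), 7.2) z [0.0628 0.0662 0.0695]
ped- 169 (array([ 535.2, -102.5]), array([34.7, 65.9]), 5.4) z [0.0624 0.0661 0.0704]
board 19 (array([542.7,  54.5]), array([ 4. , 75.4]), 7.6) z [0.0243 0.0264 0.0313]
cradle base 173 (array([ 522.2, -337.4]), array([182.3, 101.8]), 16.3) z [0.0041 0.0129 0.0229]
pedal 392 (array([ 560.1, -324. ]), array([74.5, 43.7]), 10.7) z [0.0554 0.0893 0.117 ]
plane 141 [ 0.5642 -0.3242  0.0891] [0.737 0.055 0.674]
plane 84 [ 0.5649 -0.32    0.0833] [0.726 0.105 0.68 ]
plane 52 [ 0.5589 -0.3266  0.0995] [0.718 0.071 0.692]
```

```bash
python3 - <<'E'
from h import *
for n in("top","scene"):
    p,P=load(n); x,y,z=P[...,0],P[...,1],P[...,2]
    hsv=cv2.cvtColor(p,cv2.COLOR_RGB2HSV)
    print(n)
    def rep(s,m):
        Q=P[m]
        if len(Q)>5: print(s,len(Q),rect(Q),"z",np.round(np.nanpercentile(Q[:,2],[5,50,95]),4))
    B=(x>.35)&(x<.7)
    rep("guard",B&(abs(y)<.06)&(z>.1))
    rep("bar",(x>.2)&(x<.7)&(y>.2)&(y<.6)&(z>.14)&(z<.165))
    for s,m in(("ped+",(y>.07)&(y<.2)),("ped-",(y<-.03)&(y>-.2))): rep(s,B&m&(z>.058)&(z<.085))
    rep("board",B&(y>-.2)&(y<.25)&(z>.022)&(z<.085))
    rep("cradle base",(hsv[...,0]>12)&(hsv[...,0]<35)&(hsv[...,1]>40)&(hsv[...,2]>120)&(x<.65)&(x>.45)&(y<-.26)&(y>-.42)&(z<.018)&(z>.006))
    rep("pedal",(hsv[...,0]>75)&(hsv[...,0]<100)&(hsv[...,1]>80)&(x<.65)&(y<-.2)&(y>-.5))
E
```

```text
top
guard 438 (array([564.7,   1.5]), array([56.1, 40. ]), 3.2) z [0.1056 0.1088 0.1111]
bar 483 (array([499.8, 341.1]), array([ 15.7, 175.5]), 4.7) z [0.1478 0.1532 0.1563]
ped+ 1295 (array([543.9, 131. ]), array([111.9,  66.5]), 7.7) z [0.0614 0.0646 0.0753]
ped- 1264 (array([574.7, -98.6]), array([112.3,  66. ]), 7.4) z [0.0617 0.0645 0.0742]
board 6786 (array([601.6,  53.7]), array([244.1, 373.8]), 7.6) z [0.0262 0.0302 0.0671]
cradle base 499 (array([ 560.2, -327.5]), array([129.9,  86.5]), 9.8) z [0.0073 0.0105 0.0138]
pedal 544 (array([ 558.3, -326.9]), array([82.2, 43.7]), 9.1) z [0.0608 0.0998 0.1165]
scene
guard 310 (array([563.8,   2.2]), array([61. , 40.7]), 2.7) z [0.1032 0.1101 0.1134]
bar 388 (array([499.2, 342.9]), array([ 17.7, 175.4]), 6.0) z [0.1449 0.1537 0.158 ]
ped+ 894 (array([542.5, 132.6]), array([115.1,  66.8]), 7.5) z [0.0624 0.0665 0.0768]
ped- 841 (array([573.8, -97.8]), array([114.4,  66.5]), 7.5) z [0.0616 0.066  0.0756]
board 4948 (array([564.1,  63.1]), array([405.1, 223.4]), 82.4) z [0.0265 0.0332 0.0703]
cradle base 156 (array([ 559. , -326.6]), array([135.1,  86.9]), 8.9) z [0.0067 0.0111 0.0155]
pedal 392 (array([ 560.1, -324. ]), array([74.5, 43.7]), 10.7) z [0.0554 0.0893 0.117 ]
```

Both cameras agree to within 1–2 mm:
- **Guard:** centre (0.564, 0.002), yaw 3°, top at 0.110.
- **Bay:** centre (0.559, 0.017), yaw 7.6°.
- **Rail:** middle (0.4995, 0.342), yaw 5.2°.
- **Cradle:** yaw about 9.5°, with the pedal's middle at about (0.5555, -0.327, 0.073).

Next I'll check the inverse kinematics and then pick up the guard.

```bash
cat >> h.py <<'E'
from scipy.spatial.transform import Rotation as R
def quat(zdir,ydir):
    z=np.array(zdir,float);z/=np.linalg.norm(z); y=np.array(ydir,float); y-=z*(y@z); y/=np.linalg.norm(y)
    q=R.from_matrix(np.column_stack([np.cross(y,z),y,z])).as_quat(); return [float(v) for v in (q[3],q[0],q[1],q[2])]
def ax(deg): a=np.radians(deg); return np.array([np.cos(a),np.sin(a),0]),np.array([-np.sin(a),np.cos(a),0])
D=np.array([0,0,-1.])
BAY=np.array([.5588,.0167]); BY=7.6
GUARD=np.array([.5643,.002]); GY=3.1
RAIL=np.array([.4995,.342]); RY=5.2
PED=np.array([.5555,-.327,.073]); CY=9.5
s50,c50=np.sin(np.radians(50)),np.cos(np.radians(50))
E
python3 - <<'E'
from h import *
from plant import ctrl
for s in(1,-1):
    print(s)
    def t(n,p,q):
        j=ctrl.inverse_kinematics(list(map(float,p)),q); print(n,None if j is None else np.round(j,2))
    q=quat(D,s*ax(GY)[0]); t("g",[*GUARD,.142],q); t("gup",[*GUARD,.30],q)
    q=quat(D,s*ax(RY)[0]); t("rup",[*RAIL,.30],q);t("r",[*RAIL,.192],q)
    cx,cy=ax(CY); pxa=c50*cx+s50*D
    g=PED-.018*pxa
    q=quat(D,s*cy); t("p",g-.054*D,q); t("pup",g-.054*D+[0,0,.12],q); t("pdrawn",g-.054*D-.06*pxa,q)
    bx,by=ax(BY); zd=s50*bx+c50*D; q=quat(zd,s*by); g=np.array([*BAY,.165])-.018*bx
    t("end",g-.054*zd,q)
E
```

```text
1
g [-0.13  0.24  1.67 -0.    1.23 -0.19]
gup [-0.13  0.13  1.47 -0.    1.54 -0.19]
rup [ 0.47  0.22  1.37 -0.    1.56  0.38]
r [ 0.47  0.27  1.52 -0.    1.35  0.38]
p [-0.66  0.37  1.5  -0.    1.27 -2.4 ]
pup [-0.66  0.29  1.35 -0.    1.5  -2.4 ]
pdrawn [-0.71  0.28  1.52 -0.    1.34 -2.45]
end [-0.3  -0.28  2.25  0.79  0.47 -2.59]
-1
g None
gup None
rup [ 0.47  0.22  1.37 -0.    1.56 -2.76]
r [ 0.47  0.27  1.52 -0.    1.35 -2.76]
p [-0.66  0.37  1.5  -0.    1.27  0.74]
pup [-0.66  0.29  1.35 -0.    1.5   0.74]
pdrawn [-0.71  0.28  1.52 -0.    1.34  0.69]
end [-0.3  -0.28  2.25  0.79  0.47  0.55]
```

```bash
python3 - <<'E'
from h import *
from plant import ctrl
q=quat(D,ax(GY)[0])
ctrl.move_ptp([*GUARD,.24],q)
p,d=ctrl.grab_frame("wrist"); cv2.imwrite("pics/w1.png",p[:,:,::-1])
print("contact",ctrl.move_linear([*GUARD,.142],v=.12,force_limit=15))
ctrl.command_gripper(0.3,40)
s=ctrl.sense(); print(s["time_s"],s["width"],s["ft_force"])
print(ctrl.move_linear([*GUARD,.31],v=.15))
s=ctrl.sense(); print(s["time_s"],s["width"],s["ft_force"],s["tool_pos"])
p,d=ctrl.grab_frame("scene"); cv2.imwrite("pics/s2.png",cv2.resize(p[60:260,120:480,::-1],None,fx=2,fy=2))
E
```

```text
contact False
3.725 0.6535132095859265 [-0.92849163  0.09034911  5.96473243]
False
4.9917 0.6491580391718903 [ 0.18134479 -0.39141492 -2.16596435] [0.56409682 0.00201938 0.30897569]
```

View pics/s2.png

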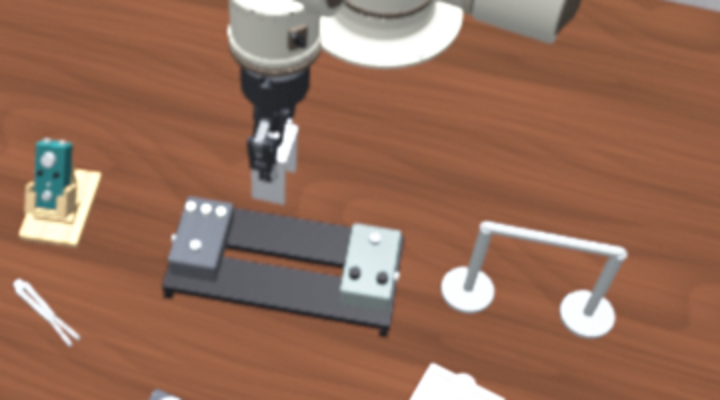

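The guard is held upright between the fingers, at about (270,165) in the crop. Next I'll hang it on the rail.

```bash
python3 - <<'E'
from h import *
from plant import ctrl
q=quat(D,ax(RY)[0])
ctrl.move_linear([*RAIL,.31],v=.2,rot=q)
ctrl.move_linear([*RAIL,.215],v=.1,force_limit=15)
print("contact",ctrl.move_linear([*RAIL,.185],v=.03,force_limit=8))
s=ctrl.sense(); print(s["time_s"],s["ft_force"],s["tool_pos"])
p,d=ctrl.grab_frame("scene"); m=ctrl.camera_model("scene"); cv2.imwrite("pics/s3.png",cv2.resize(p[100:260,320:500,::-1],None,fx=3,fy=3))
E
```

```text
contact True
8.75 [ 0.16146066 -0.09592026  6.16320217] [0.49945403 0.34200313 0.19262115]
```

View pics/s3.png

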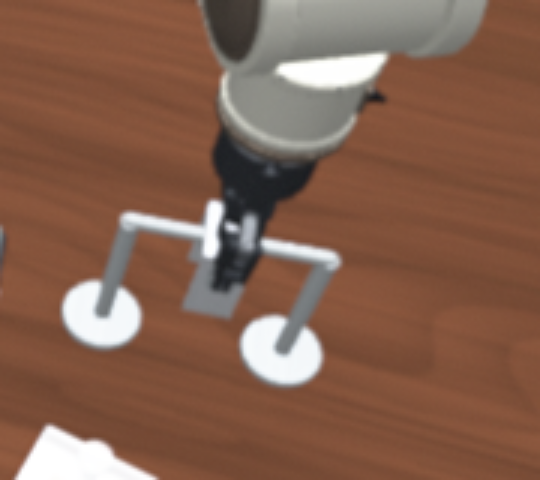

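Contact came at the predicted height, and the guard straddles the bar at about (215,250). I'll release it, rise and check.

```bash
python3 - <<'E'
from h import *
from plant import ctrl
ctrl.command_gripper(1.0); ctrl.wait(.2)
ctrl.move_linear([*RAIL,.32],v=.15)
cx,cy=ax(CY); pxa=c50*cx+s50*D; g=PED-.018*pxa
ctrl.move_ptp([float(v) for v in g-.054*D+[0,0,.12]],quat(D,-cy))
s=ctrl.sense(); print(s["time_s"])
p,d=ctrl.grab_frame("scene"); m=ctrl.camera_model("scene"); P=cloud(p,d,m["intrinsics"],m["cam_to_world"])
x,y,z=P[...,0],P[...,1],P[...,2]; k=(abs(x-.5)<.06)&(abs(y-.342)<.03)&(z>.156); print(rect(P[k]),np.percentile(P[k][:,2],[5,50,95]))
m=ctrl.camera_model("wrist"); w,dw=ctrl.grab_frame("wrist"); np.savez("pics/wr.npz",p=w,d=dw,K=m["intrinsics"],T=m["cam_to_world"])
a=cv2.resize(p[100:260,320:500,::-1],(405,360)); b=cv2.resize(w[:,:,::-1],(395,296)); o=np.zeros((360,800,3),np.uint8);o[:,:405]=a;o[:296,405:]=b; cv2.imwrite("pics/s4.png",o)
W=cloud(w,dw,m["intrinsics"],m["cam_to_world"]); h=cv2.cvtColor(w,cv2.COLOR_RGB2HSV)
t=(h[...,0]>75)&(h[...,0]<100)&(h[...,1]>80)&(abs(W[...,0]-.555)<.08)&(abs(W[...,1]+.327)<.06)&(W[...,2]>.03)
print("pedal",t.sum(),rect(W[t]),np.percentile(W[t][:,2],[2,50,98]))
L=(W[t][:,:2]-PED[:2])@np.c_[cx[:2],cy[:2]]; print("along/across",np.percentile(L,[1,99],axis=0).round(4))
E
```

```text
12.8083
(array([497.3, 340.4]), array([60.9, 54.7]), 3.5) [0.15693711 0.16033561 0.16306633]
pedal 3302 (array([ 558.6, -328.6]), array([81.2, 42.7]), 9.0) [0.05387754 0.10054857 0.11827942]
along/across [[-0.0368 -0.0224]
 [ 0.0424  0.0186]]
```

View pics/s4.png

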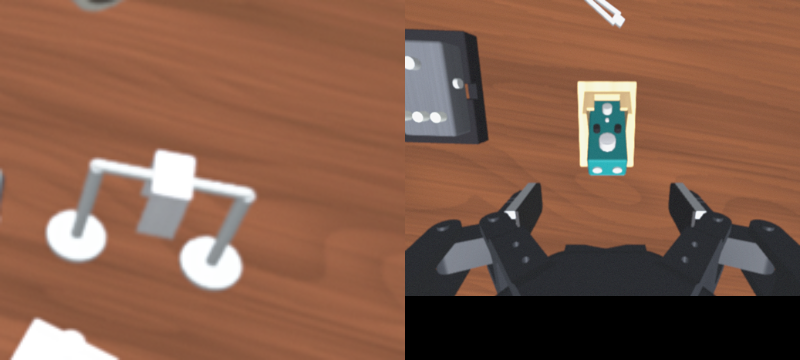

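The guard hangs level, with its web at z ≈ 0.160, one leg on each side of the bar and the gripper clear. In the wrist view the pedal is centred between the jaws at about (607,140). Now I'll grasp it and draw it out.

```bash
python3 - <<'E'
from h import *
from plant import ctrl
L=lambda v:[float(a) for a in v]
cx,cy=ax(CY); pxa=c50*cx+s50*D; PED=PED+.0015*cx-.0013*cy; g=PED-.018*pxa-.054*D
ctrl.move_linear(L(g+[0,0,.12]),v=.1)
print("contact",ctrl.move_linear(L(g),v=.12,force_limit=12))
ctrl.command_gripper(0.2,60)
s=ctrl.sense(); print(s["time_s"],s["width"],s["ft_force"],s["tool_pos"],g)
print("draw stop",ctrl.move_linear(L(g-.062*pxa),v=.06,force_limit=25))
s=ctrl.sense(); print(s["time_s"],s["width"],s["ft_force"])
ctrl.move_linear(L(g-.062*pxa+[0,0,.09]),v=.15)
p,d=ctrl.grab_frame("scene"); cv2.imwrite("pics/s5.png",cv2.resize(p[80:240,60:300,::-1],None,fx=3,fy=3,interpolation=cv2.INTER_CUBIC))
s=ctrl.sense(); print(s["time_s"],s["width"],s["ft_force"],s["tool_pos"])
E
```

```text
contact False
14.775 0.5077205004974745 [-1.91328694  1.36325367  6.41394051] [ 0.54585433 -0.33001038  0.14127858] [ 0.54578249 -0.32994423  0.1407888 ]
draw stop False
15.9583 0.5089896680012964 [3.41437812 0.68707339 4.64710318]
16.7583 0.5068854398868948 [ 0.97885539 -0.01774838 -3.14178371] [ 0.50618527 -0.33631685  0.27672922]
```

View pics/s5.png

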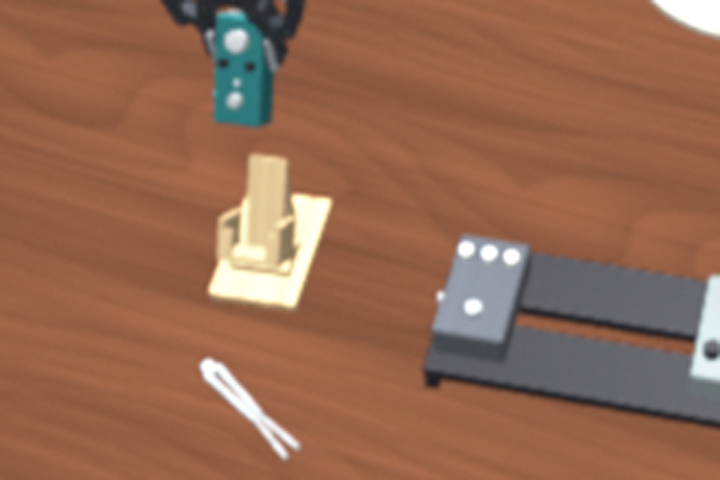

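The pedal is out of the cradle and held, at about (240,70). I'll take it level over the bay and measure its pose.

```bash
python3 - <<'E'
from h import *
from plant import ctrl
L=lambda v:[float(a) for a in v]
bx,by=ax(BY); zd=s50*bx+c50*D; q=quat(zd,-by); e=np.array([*BAY,.165])-.018*bx-.054*zd
ctrl.move_linear(L(e+[0,0,.05]),v=.11,rot=q)
ctrl.move_linear(L(e),v=.1); ctrl.wait(.3)
s=ctrl.sense(); print(s["time_s"],s["width"],s["ft_force"],s["tool_pos"],e)
for n in("top","scene"):
    p,d=ctrl.grab_frame(n); m=ctrl.camera_model(n); P=cloud(p,d,m["intrinsics"],m["cam_to_world"])
    h=cv2.cvtColor(p,cv2.COLOR_RGB2HSV); t=(h[...,0]>75)&(h[...,0]<100)&(h[...,1]>80)&(abs(P[...,0]-.56)<.1)&(abs(P[...,1]-.017)<.06)
    f=t&(P[...,2]>.17); Q=P[f]; c=np.median(Q,0); Q=Q[abs(Q[:,2]-c[2])<.012]; c=Q.mean(0); nn=np.linalg.svd(Q-c)[2][2]; nn*=np.sign(nn[2])
    print(n,t.sum(),"face",len(Q),rect(Q),c.round(4),"normal in board axes",(nn@np.c_[bx,by,-D]).round(3))
    l=(Q[:,:2]-BAY)@np.c_[bx[:2],by[:2]]; print(np.percentile(l,[0,1,99,100],axis=0).round(4).tolist())
    cv2.imwrite(f"pics/e_{n}.png",p[:,:,::-1])
a=cv2.imread("pics/e_top.png")[130:290,150:370];b=cv2.imread("pics/e_scene.png")[80:240,180:400]
cv2.imwrite("pics/s6.png",cv2.resize(np.hstack([a,b]),(792,288),interpolation=cv2.INTER_CUBIC))
E
```

```text
21.0083 0.5114107566013774 [-0.47388905  0.42873998 -2.77162693] [0.50007263 0.00882732 0.20020954] [0.4999551  0.00884841 0.19971053]
top 821 face 792 (array([560.5,  16.9]), array([94.3, 44. ]), 6.6) [0.561  0.0169 0.1817] normal in board axes [0.003 0.004 1.   ]
[[-0.0455, -0.0223], [-0.0446, -0.0215], [0.0474, 0.0213], [0.0488, 0.0226]]
scene 555 face 467 (array([559.4,  19.4]), array([95.9, 48.2]), 9.0) [0.5682 0.0199 0.1826] normal in board axes [0.038 0.009 0.999]
[[-0.0467, -0.0227], [-0.0447, -0.0203], [0.0479, 0.0224], [0.0488, 0.0259]]
```

View pics/s6.png

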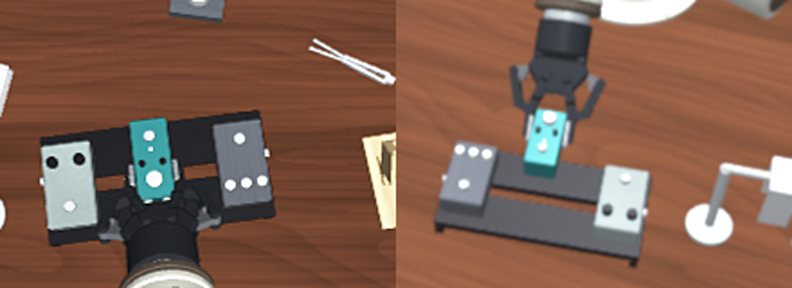

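The pedal is level, face up, and within about 1° of the board's yaw. It sits about 1.5 mm too far along +x. I'll trim that, recheck the guard and hand in.

```bash
python3 - <<'E'
from h import *
from plant import ctrl
bx,by=ax(BY); zd=s50*bx+c50*D; e=np.array([*BAY,.165])-.0195*bx-.054*zd
ctrl.move_linear([float(a) for a in e],v=.02); ctrl.wait(.5)
p,d=ctrl.grab_frame("scene"); m=ctrl.camera_model("scene"); P=cloud(p,d,m["intrinsics"],m["cam_to_world"])
k=(abs(P[...,0]-.5)<.06)&(abs(P[...,1]-.342)<.03)&(P[...,2]>.156); print(rect(P[k]),np.percentile(P[k][:,2],[5,50,95]))
s=ctrl.sense(); print(s["time_s"],s["width"],s["tool_pos"],np.abs(s["joint_vel"]).max())
ctrl.finish_job()
E
```

```text
(array([498.5, 342.3]), array([58.3, 60.6]), 88.9) [0.15719592 0.16026278 0.16305734]
21.9083 0.5080160157844875 [0.49848132 0.00864657 0.19972275] 0.001815764108532597
the job is handed in; nothing more can be done
```

The guard is hanging over the rail and the pedal is held level over the bay; I handed the job in at 21.9 s of the 53 s allowed.

- **Guard:** I took it out of the bay, lowered it over the bar until it touched, and let go. The last check showed its web still level at z ≈ 0.160 m, as expected for resting on the bar, with one leg on each side.
- **Pedal:** I drew it 62 mm up the slope, with no sign of slipping in the grip, then turned it level over the bay.
    - **Level and height:** the top camera showed the face level to about 0.3°, with knob and footswitch up and the underside about 0.148 m above the bench.
    - **Centring and yaw:** it was within 1° of the board's yaw and about 1.5 mm off centre. I trimmed that offset out but did not measure the pedal again afterwards.
- **Tweezers and pick box:** I never approached either. The tweezers looked undisturbed in the last picture viewed; I did not check the pick box lid separately.
- **Disagreement:** in the pedal check, the scene camera gave a slightly different result, about 2° of pitch and 2–3 mm sideways. I trusted the top view because it sees the whole face.

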